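# Fish the solder pump out from between two bench instruments

## Task

The solder pump has slipped into the narrow gap between the bench power supply and the soldering station. Take the hooked pick, catch the pump behind its plunger knob and drag it right out onto the bench with the hook; then lay the pick down flat on the pink mat and lay the pump in the wide, empty bay of the tool tray. Lay both down rather than drop them, touch the pump with the gripper only once it is out of the gap, and leave everything else where it is.

Things in the scene. Friction and masses are not known exactly. Their poses are not given: they have to be found in the camera images.
- pick_grip (a point): Hooked pick: black flat-sided handle 80 long, 22 wide, 28 tall; a steel shaft 6 thick runs on from it to a tip bent down at a right angle. Starts lying on the handle, tip pointing down; take it from above across the 22 mm. This point: inside the handle, 14 above its underside, 28 behind its front end, 52 ahead of its back end. x along the shaft to the hook, z up.
- pick_tip (a point): Lower end of the pick's bent tip (round, 6 in diameter): 145 ahead of pick_grip along x and 13.5 below it. The shaft's underside is 11.5 above this point.
- pump_mid (a point): Solder pump, 165 long, lying flat: middle of its length and height, on the bare aluminium barrel (20 in diameter, from -30 to +35 along x), where it can be gripped from above. x runs along the pump from plunger knob to nozzle. Lying down, its centre line is 11 above what it lies on. Its hexagonal collars keep it from rolling.
- pump: The whole pump, about 75 g (varies), slides easily on the bench; origin 11 below pump_mid, same axes. Along x from pump_mid: black knob (disc 21 in diameter) -82 to -74, steel rod 6 thick to -46, black hexagonal collar (22 across flats, 25 across corners) to -30, barrel to +35, hexagonal collar to +47, tapering nozzle to +82.
- pick: The whole pick, 200 long, 90 g; origin on its underside, 30 ahead of pick_grip and 14 below it, same axes.
- pump_neck (a point): Middle of the pump's bare plunger rod, 60 behind pump_mid: 28 of free rod between knob and collar, where the hook belongs (rod's top 14 above the bench, knob's top 21.5). The pump starts in the gap, along it, knob end 25 to 55 inside the mouth.
- pump_nozzle (a point): Tip of the pump's nozzle, 82.5 ahead of pump_mid.
- gap_mouth (a point): Middle of the gap's mouth, on the bench, in the plane of the instruments' fronts. x points into the gap, y to the power supply, z up. Gap 36 wide, open in front and above, between a grey power supply (+y: 135 wide, 240 deep, 155 tall; knobs stand 25 proud) and a dark blue soldering station (-y: 125 wide, 195 deep, 105 tall). Both stand fast.
- tray_bay (a point): Centre of the floor of the tool tray's wide, empty bay (floor 3 above the bench; bay 230 along x, 95 along y, walls to 30 above the bench). The grey tray (236 x 156) stands fast; its narrow bay, on the +y side behind a 3 mm divider, holds a screwdriver.
- mat_centre (a point): Centre of the pink work mat, a sheet 1 thick, 500 along x by 840 along y, on the bench top.
- tip_cleaner: Dark steel tip-cleaner tin, 62 in diameter, 36 tall, standing in front of the soldering station beside the mouth; its base centre.
- screwdriver: Screwdriver, 170 long, in the tray's narrow bay; leave it.
- solder_reel: Reel of solder, 62 in diameter, 44 tall; its base centre; leave it.
- board: Loose green circuit board, 100 x 75, parts on it up to 17 tall; underside centre; leave it.
- multimeter: Hand-held meter, 155 x 78 x 38; underside centre; leave it.
- foam: Block of red foam with two chips in it, 65 x 45 x 16, lying on top of the soldering station; underside centre; leave it.
There are look-alikes about, which are no part of the job. What is shaped like the pick but green is not meant.

How it is judged (in metres and radians):
On the way, in this order (a step that is already met when the one before it is completed fails the run):
1. the pick's hook is pulling the pump outward while its knob is still inside the gap (contact force between pick and pump above 0.05 N and distance of pump from where it was at the start of the episode above 0.008 m and x of pump_neck in the frame of gap_mouth above 0 m and x of pick_tip in the frame of pump_mid above -0.0745 m), for 0.05 s.
2. the pump has been drawn completely out of the gap, lying on the bench (x of pump_nozzle in the frame of gap_mouth below 0.01 m and height (world z) of pump_mid below 0.025 m and contact force between the fingers and pump below 0.05 N), for 0.1 s.
At the end, for the whole second after the job is handed in: The pump lies flat and still on the floor of the tray's wide bay, its middle within 40 mm of the bay's centre lengthwise and under 18 mm above the floor (level to 0.1 rad); the pick lies flat and still, handle on the pink mat (grip point under 22 mm up, level to 0.15 rad) (x of pump_mid in the frame of tray_bay between -0.04 and 0.04 m and y of pump_mid in the frame of tray_bay between -0.045 and 0.045 m and z of pump_mid in the frame of tray_bay below 0.018 m and angle between pump's own x axis and vertical between 1.47 and 1.67 rad and x of pick_grip in the frame of mat_centre between -0.25 and 0.25 m and y of pick_grip in the frame of mat_centre between -0.42 and 0.42 m and height (world z) of pick_grip below 0.022 m and angle between pick's own x axis and vertical between 1.42 and 1.72 rad and linear speed of each of pump, pick below 0.02 m/s); the robot touches nothing.
It fails at once if the gripper touches the pump while the pump is still in the gap (contact force between the fingers and pump above 0.3 N and x of pump_nozzle in the frame of gap_mouth above 0.015 m and y of pump_neck in the frame of gap_mouth between -0.03 and 0.03 m).
It fails at once if the pump or the pick is dropped (moving faster than 0.6 m/s while nothing holds it) ((linear speed of pump above 0.6 m/s and contact force between each of the fingers, pick and pump below 0.05 N) or (linear speed of pick above 0.6 m/s and contact force between the fingers and pick below 0.05 N)).
It fails at once if a bystander is moved by more than 20 mm (distance of any of tip_cleaner, screwdriver, solder_reel, board, multimeter, foam from where it was at the start of the episode above 0.02 m).
It also fails if it takes over 69 s, if anything falls off the work surface, if the arm or the gripper's body presses on something with over 40 N, if the wrist force passes 120 N, or if a joint passes its speed limit or range.

## Robot

A 6-joint arm with a two-finger parallel gripper is mounted at the origin on the work surface. World frame = base frame: x ahead of the robot, y to its left, z up, the work surface at z = 0. Lengths are in m, angles in degrees, forces in N, time in s.
With the tool pointing down it reaches from about 0.4 to 0.825 m from the base axis. Payload 7 kg.
Tool frame: the origin (TCP) lies midway between the tips of the shut fingers; the grasp point (between the pads) lies r.tcp_to_grasp behind it (r.tcp_to_grasp is the distance from the TCP to the grasp point, in m); x points along the fingers, y is the direction in which the jaws open and shut, and the axes are right-handed (so a half turn about x gives the same grasp; the last joint's range is limited). The gripper opens to 88 mm and grips with 3 to 60 N. Pads are 19 mm wide; open, the fingers measure 130 mm over their backs; the gripper's body (78 mm by 193 mm) begins 47 mm behind the grasp point.
Start: joints at [-51.904, 20.546, 0.682, 0, -70.136, -16.507], TCP at [0.248, -0.628, 0.202] pointing down, gripper open.
Joint ranges: [-176.03, 176.03], [-82.01, 121.73], [-58.28, 71.71], [-173.87, 95.51], [-174.79, -0.11], [-173.66, 173.66]. Speed limits (degrees/s): [136.94, 136.94, 172.46, 180, 180, 180].

## Interface

Orientations are given as [roll, pitch, yaw] about the fixed x, y, z axes, in that order (R = Rz(yaw) Ry(pitch) Rx(roll)).
In Python, from plant import r gives the robot as it stands.
- The arm moves only by the tool carry_out, never from a script. Its argument "moves" is a list of rows, each a list of 7 numbers: the shift along the world's x, y, z in mm, then the turn, a rotation vector about the world's x, y, z in rad, then the opening in per cent of the stroke, from 0 (shut) to 100 (fully open). In form: [[x, y, z, wx, wy, wz, claw], ...]. A call has 1 to 5 rows; each row is the pose to reach, as a shift and turn from the pose commanded when the call began; what a row does not reach only later rows make up. A row lasts 1/10 s, in which the tool goes at most 50 mm and 8.59 degrees, less where a joint would pass 70% of its speed; a pose out of reach is approached as far as the arm can. A call with a gripper value outside its range is refused whole. The fingers move at their own pace and stop on an object; "squeeze" is the grip in N (left out, the last holds). Time passes only in rows, so rows that repeat a pose let the fingers close. It gives the time, the measured TCP pose, the force and the opening at its end, in the units of the state.
- r.get_state(): the state, without advancing time (a new reading comes with each control period).
- r.capture(name): name is "side" or "top" or "wrist"; returns the picture (420x560x3 uint8, blue, green, red); there is no depth.
- r.camera_params(name): a dict with "K" (3x3 intrinsics, pixels), "rvec" (rotation vector, rad) and "tvec" (3), from world to camera coordinates, as OpenCV has them. Camera axes: x right, y down, z forward; pixel columns grow to the right and rows downward; lengths in m; the calibration is good to about 2 mm. A picture is of the moment at which its call begins: read the wrist's pose just before it. camera_params takes no time and is no camera call; for the wrist camera it gives the pose at the moment of the call.
- r.close_job(): hands the job in, once; it reports no verdict.
The state is a dict: "time_s": time; "joints": joint angles; "qd": joint speeds; "joint_torque": joint torques, N m; "tcp_pos": TCP position; "eef_rot": TCP orientation; "contact_force": force on the tool from outside, world axes, zero at the start; "moment": the same for the moment, N m; "gripper_width": finger opening in m.
Only numpy, scipy, OpenCV 4.12 (cv2) and the standard library are available. Lean on these libraries where they do the work, as an engineer would, in place of code of your own. Each camera call takes 0.05 s, during which the arm holds its last target. There are 200 camera calls.

## Working session

There is one attempt and no reset: what is moved stays moved. The work goes in short steps, Python scripts to look and compute and a tool call to move; the robot and the scene stay as the last step left them, time stands still between calls to the robot, and variables do not carry over. Pictures are saved under pics/ and viewed, about 8 in all and at most 12, crops included, and the job is handed in when it is done.

Besides the shell and the picture viewer there is one more tool, called after "Call:" as name(argument=value, ...), one argument or row to a line, values as JSON. carry_out: Moves the arm, as the interface text tells. Its arguments: {"type":"object","properties":{"moves":{"type":"array"},"squeeze":{"type":"number"}},"required":["moves"]}

```bash
mkdir -p pics; ls
cat > h.py <<'E'
import numpy as np, cv2
from plant import r
def cam(n):
    p=r.camera_params(n); R,_=cv2.Rodrigues(np.array(p["rvec"],float)); return np.array(p["K"],float).reshape(3,3),R,np.array(p["tvec"],float).ravel()
def w(n,u,v,z,P=None):
    K,R,t=P or cam(n); d=R.T@np.linalg.solve(K,[u,v,1]); c=-R.T@t
    return c+d*(z-c[2])/d[2]
def px(n,X,P=None):
    K,R,t=P or cam(n); q=K@(R@np.array(X,float)+t); return q[:2]/q[2]
E
python3 - <<'E'
from h import *
for n in("top","side"):
    cv2.imwrite(f"pics/{n}0.png",r.capture(n)); K,R,t=cam(n); print(n,K[0,0],(-R.T@t).round(3),R[2].round(3))
s=r.get_state();print(s, r.tcp_to_grasp)
E
```

```text
pics
top 525.6723389664339 [0.265 0.06  1.26 ] [ 0.146 -0.026 -0.989]
side 498.96153931743436 [0.491 0.62  1.095] [-0.047 -0.498 -0.866]
{'time_s': 0.1, 'joints': array([-5.19057387e+01,  2.05890646e+01,  6.37951094e-01, -1.73651548e-02,
       -7.01346613e+01, -1.65097113e+01]), 'qd': array([-0.10758499, -0.03307342,  0.13869437,  0.043578  , -0.07346407,
        0.00819938]), 'joint_torque': array([-1.04226827e-03, -5.84162199e+01,  2.93752849e+01,  7.01546565e+00,
        1.01941256e-02, -6.34711841e-05]), 'tcp_pos': array([ 0.24813947, -0.62722392,  0.20118985]), 'eef_rot': array([ 95.73524632,  89.91268499, 117.31388316]), 'contact_force': array([ 0.04315859, -0.5137652 ,  0.45211392]), 'moment': array([ 0.03573449,  0.03801019, -0.018548  ]), 'gripper_width': 0.08755742211171362} 0.0188
```

View pics/top0.png

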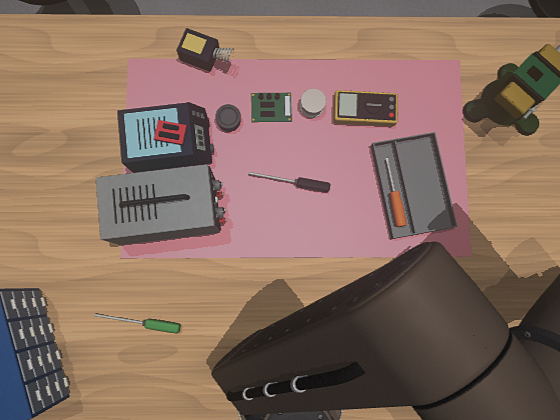

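View pics/side0.png

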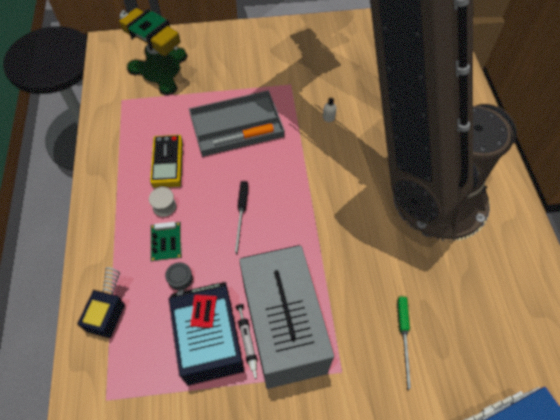

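Top view: black pick at (250,175)–(330,186) (the tip bends down at the left end), with the green look-alike at (95,315)–(180,327), which is not meant. The gap lies between the instruments at (110–215,168). The tray is at (372–455,135–240), with its wide bay on the right. Side view: the pump is in the gap, from (240,307) to (254,375). Next I'll enlarge these areas.

Run:
```python
from h import *
t=cv2.imread("pics/top0.png");s=cv2.imread("pics/side0.png")
def c(im,x,y,w_,h_,k): 
    o=cv2.resize(im[y:y+h_,x:x+w_],None,fx=k,fy=k,interpolation=cv2.INTER_CUBIC)
    for i in range(0,w_,10): cv2.line(o,(i*k,0),(i*k,4 if (x+i)%50 else 10),(0,255,255),1)
    for i in range(0,h_,10): cv2.line(o,(0,i*k),(4 if (y+i)%50 else 10,i*k),(0,255,255),1)
    return o
a=c(t,200,150,140,60,5)
b=c(s,210,170,70,60,5)
b2=c(s,225,290,50,100,5)
a2=c(t,360,120,110,130,4)
o=np.zeros((600,800,3),np.uint8)
o[:300,:700]=a; o[300:600,:350]=b; 
cv2.imwrite("pics/c1.png",o)
o=np.zeros((520,700,3),np.uint8); o[:500,:250]=b2; o[:520,260:700]=a2
cv2.imwrite("pics/c2.png",o)
for n in("top","side"):
  for uv in((280,100),(280,200),(180,200)): print(n,uv,w(n,*uv,0).round(3))
```

```text
top (280, 100) [ 0.721  0.016 -0.   ]
top (280, 200) [0.467 0.019 0.   ]
top (180, 200) [0.468 0.26  0.   ]
side (280, 100) [ 0.369 -0.385  0.   ]
side (280, 200) [ 0.409 -0.046  0.   ]
side (180, 200) [ 0.666 -0.076  0.   ]
```

View pics/c1.png

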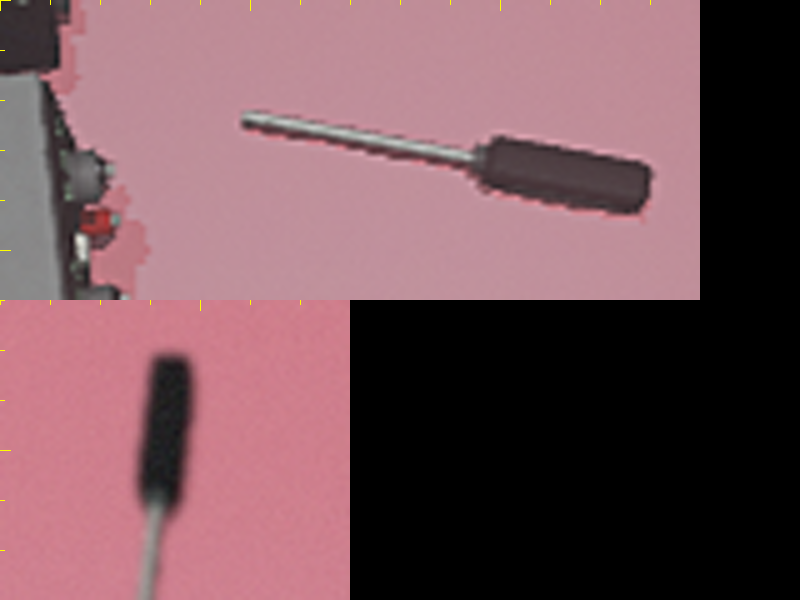

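View pics/c2.png

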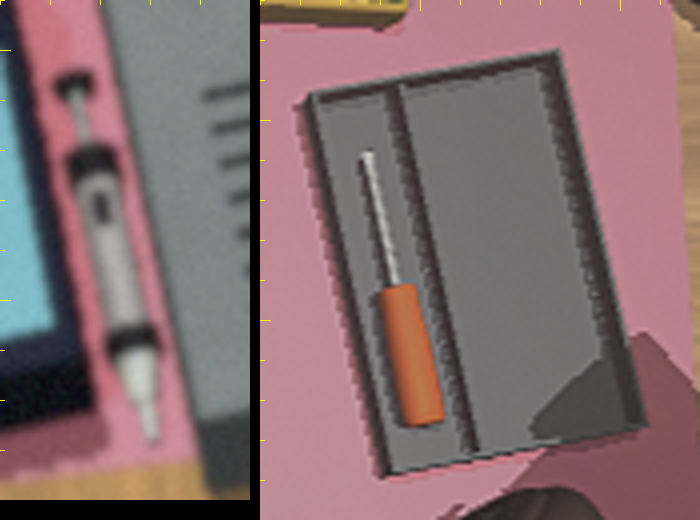

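Run:
```python
from h import *
def pr(n,*a): print(n,*(x.round(4) if hasattr(x,'round') else x for x in a))
ang=lambda d:np.degrees(np.arctan2(d[1],d[0]))
# pick
tip=w("top",249.2,173.7,.017); sh=w("top",295,181,.017)
pr("pick shaft top",tip,sh,ang(tip-sh))
f=w("top",200+492/5,150+160/5,.029);b=w("top",200+646/5,150+187/5,.029);pr("handle top f,b",f,b,ang(f-b),np.linalg.norm(f-b))
f=w("side",242,211.6,.02);b=w("side",244,181,.02);pr("side f,b",f,b,ang(f-b),np.linalg.norm(f-b))
# pump
k=w("side",225+74/5,290+82/5,.016);nz=w("side",225+152/5,290+438/5,.012)
pr("knob,nozzle",k,nz,ang(nz-k),np.linalg.norm(nz-k))
# tray
c=[w("top",360+(u-260)/4,120+v/4,.03) for u,v in((310,95),(560,52),(645,425),(385,475))]
pr("tray",*c,[np.linalg.norm(c[i]-c[(i+1)%4]).round(3) for i in range(4)],[ang(c[i]-c[(i+1)%4]).round(1) for i in range(4)])
d=[w("top",360+(u-260)/4,120+v/4,.03) for u,v in((395,90),(472,450))];pr("div",*d)
# instruments in top img
for n,u,v,z in(("top",96,178,.155),("top",211,165,.155),("top",220,236,.155),("top",207,104,.105),("top",213,165,.105),("side",241,257,.155),("side",301,247,.155),("side",171,293,.105),("side",229,284,.105),("side",270,383,.155)): pr((n,u,v),w(n,u,v,z))
o=np.vstack([cv2.resize(cv2.imread("pics/side0.png")[235:395,160:340],None,fx=3.3,fy=3.3,interpolation=cv2.INTER_CUBIC)])
t=cv2.resize(cv2.imread("pics/top0.png")[90:250,90:250],None,fx=3,fy=3,interpolation=cv2.INTER_CUBIC)
print(o.shape,t.shape)
o=cv2.resize(o,(396,352));t=cv2.resize(t,(400,400));m=np.zeros((400,800,3),np.uint8);m[:352,:396]=o;m[:,400:]=t;cv2.imwrite("pics/c3.png",m)
```

```text
pick shaft top [0.5292 0.0928 0.017 ] [ 0.511  -0.0175  0.017 ] 80.6318
handle top f,b [ 0.5062 -0.0248  0.029 ] [ 0.4929 -0.0982  0.029 ] 79.7264 0.0746
side f,b [ 0.5091 -0.011   0.02  ] [ 0.4965 -0.1017  0.02  ] 82.0702 0.0915
knob,nozzle [0.5344 0.2326 0.016 ] [0.5143 0.3909 0.012 ] 97.2245 0.1596
tray [ 0.5997 -0.2056  0.03  ] [ 0.6266 -0.3595  0.03  ] [ 0.3981 -0.3985  0.03  ] [ 0.3692 -0.2421  0.03  ] [np.float64(0.156), np.float64(0.232), np.float64(0.159), np.float64(0.233)] [np.float64(99.9), np.float64(9.7), np.float64(-79.5), np.float64(-171.0)]
div [ 0.6028 -0.2575  0.03  ] [ 0.3837 -0.2944  0.03  ]
('top', 96, 178) [0.4912 0.4143 0.155 ]
('top', 211, 165) [0.5191 0.171  0.155 ]
('top', 220, 236) [0.3663 0.1505 0.155 ]
('top', 207, 104) [0.6728 0.1866 0.105 ]
('top', 213, 165) [0.5306 0.1716 0.105 ]
('side', 241, 257) [0.5178 0.1764 0.155 ]
('side', 301, 247) [0.3912 0.1683 0.155 ]
('side', 171, 293) [0.6722 0.2185 0.105 ]
('side', 229, 284) [0.5496 0.2126 0.105 ]
('side', 270, 383) [0.4858 0.4337 0.155 ]
(528, 594, 3) (480, 480, 3)
```

View pics/c3.png

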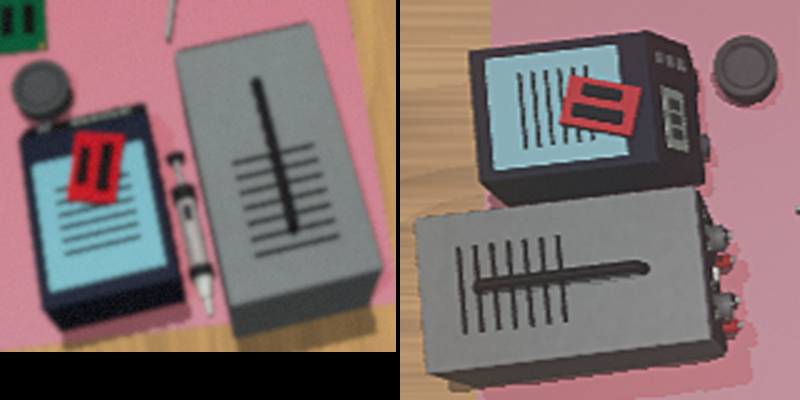

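The crop shows the supply's near-gap front corner at side (241,258) and the back corner at (265,374), with the pump lying roughly parallel between them. The black-handled pick is the one meant. I'll fit the gap and compute the tool yaw.

Run:
```python
from h import *
from scipy.optimize import least_squares
from scipy.spatial.transform import Rotation as Ro
P={n:cam(n) for n in("top","side")}
# supply top corners in gap frame: (x,y): front y18, front y153, back 240
C={"fn":(0,.018,.155),"ff":(0,.153,.155),"bn":(.24,.018,.155),"bf":(.24,.153,.155)}
O=[("side","fn",240.9,257.7),("side","ff",300.9,245.9),("side","bn",265.5,373.6),("side","bf",332.7,356.8),
("top","fn",208,165.2),("top","ff",219.6,230.8),("top","bn",96,177.2),("top","bf",102,238.8)]
def g2w(p,q): c,s=np.cos(p[2]),np.sin(p[2]); return np.array([p[0]+c*q[0]-s*q[1],p[1]+s*q[0]+c*q[1],q[2]])
f=lambda p:np.ravel([px(n,g2w(p,C[k]),P[n])-(u,v) for n,k,u,v in O])
s=least_squares(f,[.535,.175,1.69]);g=s.x;print("gap",g[:2],np.degrees(g[2]),s.fun.round(1))
# station base rear/front left check & pump
K=[(-.078,239.8,306.4,.011),(.0825,255.4,377.6,0),(-.038,243.4,322,.011)]
fp=lambda p:np.ravel([px("side",np.r_[g2w(p,(x,0,0))[:2],.012+dz*.5],P["side"])-(u,v) for x,u,v,dz in K])
s=least_squares(fp,[.525,.31,1.69]);m=s.x;print("pump mid",m,np.degrees(m[2]),s.fun.round(1))
def w2g(X): d=np.array(X[:2])-g[:2];c,s_=np.cos(g[2]),np.sin(g[2]);return np.array([c*d[0]+s_*d[1],-s_*d[0]+c*d[1]])
for n,x in(("knobend",-.082),("neck",-.06),("nozzle",.0825)):
    X=g2w(m,(x,0,0));print(n,X[:2].round(4),"gap",w2g(X).round(4))
st=r.get_state();R=Ro.from_euler("xyz",st["eef_rot"],degrees=True).as_matrix();print(R.round(3), np.degrees(np.arctan2(R[1,1],R[0,1])))
K_,R_,t_=cam("wrist");c=-R_.T@t_;print("wrist cam in tool",R.T@(c-st["tcp_pos"]),"view dir tool",R.T@R_[2],K_[0,0])
```

```text
gap [0.53753158 0.17715282] 96.13027367253622 [-0.8 -1.1  2.4 -2.4 -1.1 -1.2  2.5 -0.7  1.  -0.5 -4.4 -3.8  0.2 -0.5
 -1.5  1. ]
pump mid [0.52455077 0.3090747  1.69618762] 97.18439210238436 [-0.1 -0.6  0.   0.   0.   0.6]
knobend [0.5348 0.2277] gap [ 0.0506 -0.0027]
neck [0.5321 0.2495] gap [ 0.0726 -0.0023]
nozzle [0.5142 0.3909] gap [0.215  0.0003]
[[-0.001 -0.368  0.93 ]
 [ 0.001  0.93   0.368]
 [-1.     0.002 -0.   ]] 111.57863021824438
wrist cam in tool [-0.1819747  -0.00116986 -0.07792002] view dir tool [ 9.55873953e-01 -6.19291991e-04  2.93776451e-01] 334.524222109208
```

Call:
carry_out(
  moves=[
    [257,574,0,0,0,1.03,100],
    [257,574,0,0,0,1.03,100],
    [257,574,0,0,0,1.03,100],
    [257,574,0,0,0,1.03,100],
    [257,574,0,0,0,1.03,100],
  ],
)

```text
time_s: 0.6
tcp_pos: [0.3507, -0.3976, 0.2018]
eef_rot: [68.9, 90.0, 133.8]
contact_force: [2.0, -0.7, 0.3]
gripper_width: 0.0879
```

Call:
carry_out(
  moves=[
    [155,346,-40,0,0,0.28,100],
    [155,346,-40,0,0,0.28,100],
    [155,346,-40,0,0,0.28,100],
    [155,346,-40,0,0,0.28,100],
    [155,346,-40,0,0,0.28,100],
  ],
)

```text
time_s: 1.1
tcp_pos: [0.4524, -0.1706, 0.1757]
eef_rot: [-63.8, 90.0, 16.8]
contact_force: [1.5, -0.7, 0.1]
gripper_width: 0.0877
```

Call:
carry_out(
  moves=[
    [55,121,-60,0,0,0,100],
    [55,121,-60,0,0,0,100],
    [55,121,-60,0,0,0,100],
    [55,121,-60,0,0,0,100],
    [55,121,-60,0,0,0,100],
  ],
)

```text
time_s: 1.6
tcp_pos: [0.5067, -0.0508, 0.115]
eef_rot: [115.3, 89.9, -164.0]
contact_force: [-0.4, -0.3, 0.5]
gripper_width: 0.0878
```

```bash
cat >> h.py <<'E'
from scipy.spatial.transform import Rotation as Ro
def tool():
    st=r.get_state();R=Ro.from_euler("xyz",st["eef_rot"],degrees=True).as_matrix()
    return st["time_s"],st["tcp_pos"].round(4),np.degrees(np.arctan2(R[1,1],R[0,1])).round(2),R[:,0].round(3),st["contact_force"].round(1),st["gripper_width"].round(4)
E
python3 - <<'E'
from h import *
print(tool())
P=cam("wrist");im=r.capture("wrist")
import pickle;pickle.dump(P,open("P1.pkl","wb"))
d=np.array([np.cos(np.radians(80.6)),np.sin(np.radians(80.6))]);g=np.array([.505,-.0533])
for k,z in((-.052,.029),(.028,.029),(.145,.017),(.148,.017)): print(k,px("wrist",[*(g+k*d),z],P))
cv2.imwrite("pics/w1.png",cv2.resize(im,(784,588),interpolation=cv2.INTER_CUBIC))
E
```

```text
Traceback (most recent call last):
  File "h.py", line 13, in tool
    return st["time_s"],st["tcp_pos"].round(4),np.degrees(np.arctan2(R[1,1],R[0,1])).round(2),R[:,0].round(3),st["contact_force"].round(1),st["gripper_width"].round(4)
                                                                                                                                           ^^^^^^^^^^^^^^^^^^^^^^^^^
AttributeError: 'float' object has no attribute 'round'
```

```bash
sed -i 's/st\["gripper_width"\].round(4)/round(st["gripper_width"],4)/' h.py
python3 - <<'E'
from h import *
print(tool())
P=cam("wrist");im=r.capture("wrist")
import pickle;pickle.dump(P,open("P1.pkl","wb"))
d=np.array([np.cos(np.radians(80.6)),np.sin(np.radians(80.6))]);g=np.array([.505,-.0533])
for k,z in((-.052,.029),(.028,.029),(.145,.017),(.148,.017)): print(k,px("wrist",[*(g+k*d),z],P)*1.4)
cv2.imwrite("pics/w1.png",cv2.resize(im,(784,588),interpolation=cv2.INTER_CUBIC))
E
```

```text
(1.6, array([ 0.5067, -0.0508,  0.115 ]), np.float64(170.73), array([-0.002, -0.001, -1.   ]), array([-0.4, -0.3,  0.5]), 0.0878)
-0.052 [393.52765177 197.27506234]
0.028 [392.54464066 329.99608437]
0.145 [391.19754279 477.64711353]
0.148 [391.17194491 481.19313619]
```

View pics/w1.png

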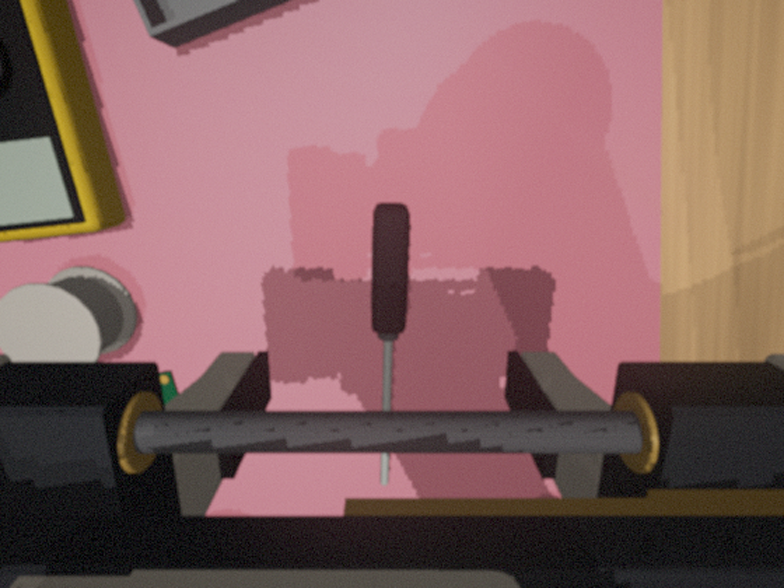

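The wrist view shows the handle back end at (392,203), the front at (389,337) and the shaft end at (385,485) (1.4x pixels), centred between the jaws. I'll refine the pick's pose from these.

Run:
```python
from h import *
import pickle;P=pickle.load(open("P1.pkl","rb"))
b=w("",392/1.4,204/1.4,.028,P);f=w("",388.7/1.4,335/1.4,.028,P);t=w("",385/1.4,486/1.4,.016,P)
d=(t-b)[:2];L=np.linalg.norm(d);a=np.degrees(np.arctan2(d[1],d[0]));u=d/L
print(b,f,t,L,np.linalg.norm(f-b),a,"grip",t[:2]-.148*u,b[:2]+.052*u)
```

```text
[ 0.4979481  -0.10093905  0.028     ] [ 0.51248191 -0.02240163  0.028     ] [0.53430466 0.0968501  0.016     ] 0.20110282959447554 0.07987088389448972 79.58445871334214 grip [ 0.50754834 -0.04871122] [ 0.50734897 -0.04979588]
```

Call:
carry_out(
  moves=[
    [1,1,-40,0,0,-0.02,100],
    [1,1,-80,0,0,-0.02,100],
    [1,1,-100,0,0,-0.02,100],
    [1,1,-111,0,0,-0.02,100],
    [1,1,-111,0,0,-0.02,100],
  ],
  squeeze=40,
)

```text
time_s: 2.15
tcp_pos: [0.5074, -0.0517, 0.0043]
eef_rot: [117.9, 89.9, -162.8]
contact_force: [0.6, -1.2, 0.9]
gripper_width: 0.0877
```

Call:
carry_out(
  moves=[
    [0,0,0,0,0,0,20],
    [0,0,0,0,0,0,10],
    [0,0,0,0,0,0,0],
    [0,0,0,0,0,0,0],
    [0,0,0,0,0,0,0],
  ],
  squeeze=40,
)

```text
time_s: 2.65
tcp_pos: [0.5084, -0.0504, 0.0053]
eef_rot: [-64.2, 89.9, 15.3]
contact_force: [0.6, -0.2, -0.3]
gripper_width: 0.0534
```

```bash
python3 -c "
from h import *
print(tool())"
```

```text
(2.65, array([ 0.5084, -0.0504,  0.0053]), np.float64(169.47), array([ 0.001,  0.   , -1.   ]), array([ 0.6, -0.2, -0.3]), 0.0534)
```

Call:
carry_out(
  moves=[
    [0,0,0,0,0,0,0],
    [0,0,0,0,0,0,0],
    [0,0,0,0,0,0,0],
    [0,0,0,0,0,0,0],
    [0,0,0,0,0,0,0],
  ],
)

```text
time_s: 3.15
tcp_pos: [0.5081, -0.0506, 0.0048]
eef_rot: [118.2, 90.0, -162.3]
contact_force: [-0.5, -1.0, 0.4]
gripper_width: 0.0131
```

Call:
carry_out(
  moves=[
    [0,0,0,0,0,0,0],
    [0,0,0,0,0,0,0],
    [0,0,10,0,0,0,0],
    [0,0,20,0,0,0,0],
    [0,0,40,0,0,0,0],
  ],
)

```text
time_s: 3.65
tcp_pos: [0.5075, -0.0507, 0.0452]
eef_rot: [112.1, 89.9, -168.4]
contact_force: [-0.0, -0.2, -0.3]
gripper_width: 0.0005
```

```bash
python3 -c "
from h import *
print(tool())"
```

```text
(3.65, array([ 0.5075, -0.0507,  0.0452]), np.float64(169.45), array([-0.002, -0.   , -1.   ]), array([-0. , -0.2, -0.3]), 0.0005)
```

The fingers shut fully without holding anything, so I'll look before going on.

Run:
```python
from h import *
import pickle
P=cam("wrist");pickle.dump(P,open("P2.pkl","wb"))
im=r.capture("wrist");s=r.capture("side");t=r.capture("top")
m=np.zeros((600,800,3),np.uint8)
m[:300,:400]=cv2.resize(im,(400,300));m[300:,:400]=cv2.resize(t[80:260,160:400],(400,300));m[:,400:]=cv2.resize(s[100:340,170:330],(400,600),interpolation=cv2.INTER_CUBIC)
cv2.imwrite("pics/m2.png",m);cv2.imwrite("pics/w2.png",im);cv2.imwrite("pics/s2.png",s);cv2.imwrite("pics/t2.png",t)
```

```text
(no output)
```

View pics/m2.png

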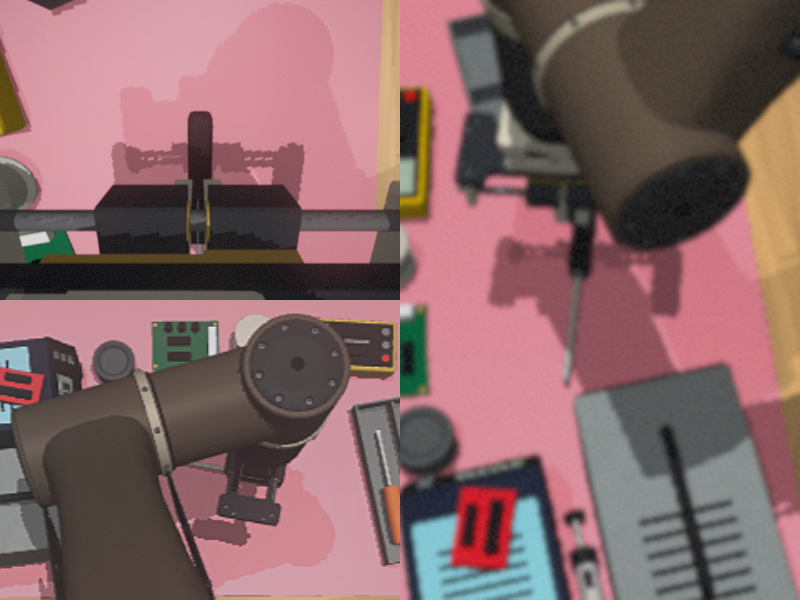

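The pick is still on the mat, with its handle front at side (242,210) as before, and the fingers are just above it. I'll check where the TCP projects against the fingertips seen in the images.

Run:
```python
from h import *
import pickle
P=pickle.load(open("P2.pkl","rb"));S=cam("side")
T=np.array([.5075,-.0507,.0452])
im=cv2.imread("pics/w2.png");s=cv2.imread("pics/s2.png")
def mk(I,p,c): cv2.drawMarker(I,tuple(int(x) for x in p),c,0,7,1)
for Q,I in((P,im),(S,s)):
    for X,c in((T,(0,255,0)),(T+[0,0,.0188],(255,255,0))): p=px("",X,Q);print(p);mk(I,p,c)
m=np.zeros((480,800,3),np.uint8)
m[:,:400]=cv2.resize(im[150:330,205:355],(400,480),interpolation=0);m[:,400:]=cv2.resize(s[160:256,200:280],(400,480),interpolation=cv2.INTER_CUBIC)
cv2.imwrite("pics/m3.png",m)
```

```text
[280.22711492 248.9717584 ]
[280.62497866 263.13612567]
[240.69736239 192.77174264]
[240.18621974 188.67960504]
```

View pics/m3.png

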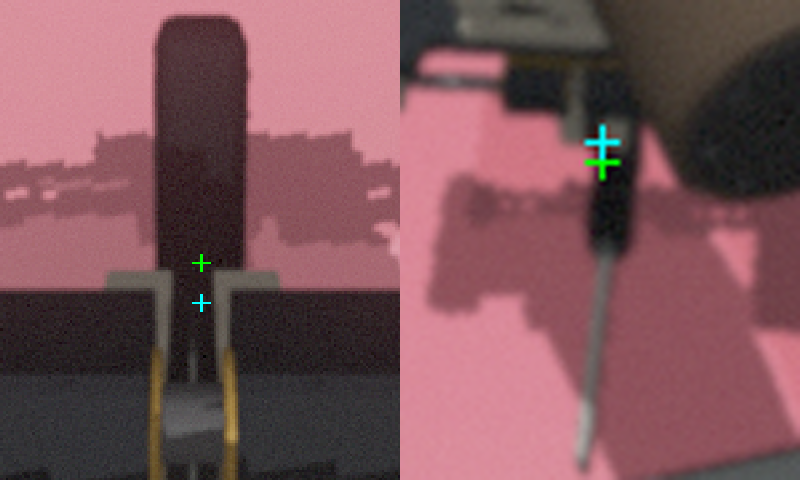

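Run:
```python
from h import *
import pickle
P=pickle.load(open("P2.pkl","rb"));k=150/400;S=cam("side")
for z in(.028,.068):
    l=w("",205+156*k,150+60*k,z,P);q=w("",205+246*k,150+60*k,z,P);b=w("",280.4,150+17*k,z,P)
    print(z,"width",np.linalg.norm(q-l),"back",b,"side tip",w("side",200+582/5,160+465/5,z-.012),"front",w("side",200+608/5,160+248/5,z-.01))
print(tool())
```

```text
0.028 width 0.020315500846478082 back [ 0.49790883 -0.10186562  0.028     ] side tip [0.34225589 0.12156715 0.016     ] front [0.31098791 0.00570111 0.018     ]
0.068 width 0.016235134839332564 back [ 0.49738401 -0.10741249  0.068     ] side tip [0.34777844 0.14004112 0.056     ] front [0.31768185 0.02851207 0.058     ]
(3.8, array([ 0.5096, -0.0502,  0.0469]), np.float64(169.47), array([ 0.004,  0.001, -1.   ]), array([ 0.6,  0.2, -0. ]), 0.0007)
```

Call:
carry_out(
  moves=[
    [0,0,10,0,0,0,50],
    [0,0,10,0,0,0,50],
    [0,0,10,0,0,0,50],
    [0,0,10,0,0,0,50],
    [0,0,10,0,0,0,50],
  ],
)

```text
time_s: 4.3
tcp_pos: [0.5079, -0.0506, 0.0545]
eef_rot: [113.4, 90.0, -167.1]
contact_force: [-0.0, 0.4, 0.9]
gripper_width: 0.0348
```

Call:
carry_out(
  moves=[
    [0,0,-20,0,0,0,50],
    [0,0,-40,0,0,0,50],
    [0,0,-51,0,0,0,50],
    [0,0,-51,0,0,0,50],
    [0,0,-51,0,0,0,50],
  ],
)

```text
time_s: 4.8
tcp_pos: [0.5083, -0.0506, 0.0039]
eef_rot: [140.1, 90.0, -140.4]
contact_force: [0.5, -0.5, 0.7]
gripper_width: 0.0437
```

Run:
```python
from h import *
print(tool())
im=r.capture("wrist");s=r.capture("side")
m=np.zeros((480,800,3),np.uint8)
m[:,:400]=cv2.resize(im[150:330,205:355],(400,480),interpolation=0);m[:,400:]=cv2.resize(s[160:256,200:280],(400,480),interpolation=cv2.INTER_CUBIC)
cv2.imwrite("pics/m4.png",m)
```

```text
(4.8, array([ 0.5083, -0.0506,  0.0039]), np.float64(169.48), array([-0., -0., -1.]), array([ 0.5, -0.5,  0.7]), 0.0437)
```

View pics/m4.png

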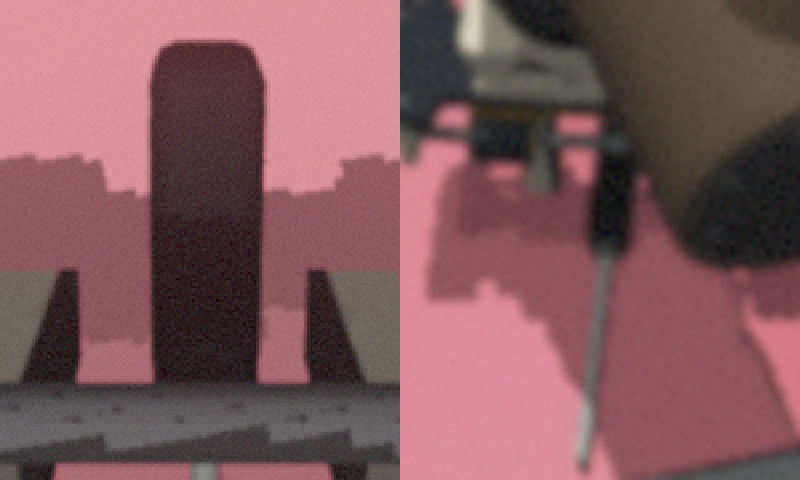

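Call:
carry_out(
  moves=[
    [0,0,0,0,0,0,20],
    [0,0,0,0,0,0,20],
    [0,0,0,0,0,0,20],
    [0,0,0,0,0,0,20],
    [0,0,0,0,0,0,20],
  ],
  squeeze=20,
)

```text
time_s: 5.4
tcp_pos: [0.5082, -0.0506, 0.0039]
eef_rot: [-65.8, 90.0, 13.7]
contact_force: [-0.2, -0.7, 0.3]
gripper_width: 0.0183
```

Run:
```python
from h import *
print(tool())
im=r.capture("wrist");cv2.imwrite("pics/w5.png",im)
im4=cv2.imread("pics/m4.png")
for y in range(245,340,6):
    row=im[y,215:350].astype(int); g=row.sum(1)//3; red=row[:,2]-row[:,1]
    print(y,''.join('p' if rd>35 else ('#' if a<70 else 'b') for a,rd in zip(g,red)))
```

```text
(5.4, array([ 0.5082, -0.0506,  0.0039]), np.float64(169.46), array([ 0.,  0., -1.]), array([-0.2, -0.7,  0.3]), 0.0183)
245 pppppppppppppppppppppppppppppppppppppppppppppp#########################################pppppppppppppppppppppppppppppppppppppppppppppppp
251 pppppppppppppbbbbbbbbbbbbbbbbbbbbbbpppp####ppp#########################################bbbbbbbbbbbbbbbbbbbbbbbbpppppppppppppppppppppppp
257 ppppppppppbbbbbbbbbbbbbbbbbbbbbbbbbb########pp##########################################bbbbbbbbbbbbbbbbbbbbbbbbbbppppppppppppppppppppp
263 ##################bbbbbbbbbbbbbbbbb#########ppp##########################################bbbbbbbbbbbbbbbbbb############################
269 ##################bbbbbbbbbbbbbbbb##########ppp###########################################bbbbbbbbbbbbbbbb#############################
275 ###################bbbbbbbbbbbbbb###########ppb############################################bbbbbbbbbbbbbbb#############################
281 ################b#bbbbbbbbbbbbbb############ppp#############################################bbbbbbbbbbbbbb#############################
[... 560 characters left out ...]

311 #########bbbbbbb#b#bbbbbbbbbbbbbbbbbbbbbbbbbbbbbbbbbbbbbbbbbbbbbbbbbbbbbbbbbbb##bbb##############bbbbbbbbbbbbbbbbbb####################
317 #########bbbbbbb############bbbbbbbbbbbbbbbbb#bbb############################################################bbbbbb####################
323 ###########bbb############b##############bpppppbppppppppppppbbbbbbbbbbbbbbppppppbpb#############b##b##########bbbb#####################
329 ###########bbbb######bbbbbbbb###########pppppppppppppppppppppbbbbbbbbbbppppppppppppp###########bbbbbbbb#######bbb######################
335 ############bbbbb####bbbbbbbbb#########ppppppppppppppppppppppbbbbbbbbbbpppppppppppppp#########bbbbbbbbb#####bbbb#######################
```

Call:
carry_out(
  moves=[
    [0,0,0,0,0,0,10],
    [0,0,0,0,0,0,10],
    [0,0,0,0,0,0,10],
  ],
  squeeze=20,
)

```text
time_s: 5.75
tcp_pos: [0.5082, -0.0505, 0.0039]
eef_rot: [-74.1, 90.0, 5.3]
contact_force: [0.1, -0.3, 0.4]
gripper_width: 0.0091
```

Run:
```python
from h import *
print(tool())
im=r.capture("wrist");cv2.imwrite("pics/w6.png",im)
for y in list(range(165,245,12))+list(range(245,340,6)):
    row=im[y,215:350].astype(int); g=row.sum(1)//3; red=row[:,2]-row[:,1]
    print(y,''.join('p' if rd>35 else ('#' if a<70 else 'b') for a,rd in zip(g,red)))
print(tool())
```

```text
(5.75, array([ 0.5082, -0.0505,  0.0039]), np.float64(169.46), array([ 0.,  0., -1.]), array([ 0.1, -0.3,  0.4]), 0.0091)
165 ppppppppppppppppppppppppppppppppppppppppppppppppppppppppppppppppppppppppppppppppppppppppppppppppppppppppppppppppppppppppppppppppppppppp
177 ppppppppppppppppppppppppppppppppppppppppppppppppp##p#p#bb#####p##p#########p#####bpp##ppppppppppppppppppppppppppppppppppppppppppppppppp
189 ppppppppppppppppppppppppppppppppppppppppppppppp#p#######b##p####b################p##p#ppppppppppppppppppppppppppppppppppppppppppppppppp
201 ppppppppppppppppppppppppppppppppppppppppppppppp########################################pppppppppppppppppppppppppppppppppppppppppppppppp
213 pppppppppppppppppppppppppppppppppppppppppppppp##########################################ppppppppppppppppppppppppppppppppppppppppppppppp
225 pppppppppppppppppppppppppppppppppppppppppppppp##########################################ppppppppppppppppppppppppppppppppppppppppppppppp
237 pppppppppppppppppppppppppppppppppppppppppppppp##########################################pppppppppppppppppppppppppppppppppppppppppppppp
[... 1659 characters left out ...]
######################
317 ############################bbbb####bbbbbbbbb##b#b#########################################bbbbb#######################################
323 ###########################bbbbbb###################ppppbbpbbbbbbbbbbbbb####################bbbb#######################################
329 #############################bbb###bbbbbb##########ppppppppppbbbbbbbbbbbp##########bbbbbb##bbbb########################################
335 ##############################bbb###bbbbb#########pppppppppppbbbbbbbbbbppp#########bbbbbb##bbb#########################################
(5.8, array([ 0.5083, -0.0505,  0.0039]), np.float64(169.46), array([ 0.,  0., -1.]), array([0.9, 0.5, 0.6]), 0.0088)
```

The reading goes below 22 mm, and the brackets (row 251) overlap the handle in the wrist view. So the fingertips are above the handle: the row geometry puts the real tips about 25 mm behind the reported TCP. I'll open and go down carefully, watching the force.

Call:
carry_out(
  moves=[
    [0,0,3,0,0,0,55],
    [0,0,3,0,0,0,55],
    [0,0,3,0,0,0,55],
    [0,0,3,0,0,0,55],
    [0,0,3,0,0,0,55],
  ],
)

```text
time_s: 6.3
tcp_pos: [0.5081, -0.0506, 0.0068]
eef_rot: [106.0, 90.0, -174.5]
contact_force: [0.3, -0.2, -0.5]
gripper_width: 0.0432
```

Call:
carry_out(
  moves=[
    [0,0,0,0,0,0,55],
    [0,0,-5,0,0,0,55],
    [0,0,-9,0,0,0,55],
    [0,0,-13,0,0,0,55],
    [0,0,-13,0,0,0,55],
  ],
)

```text
time_s: 6.8
tcp_pos: [0.5075, -0.0507, -0.007]
eef_rot: [113.3, 89.9, -167.2]
contact_force: [-0.1, 0.3, -0.0]
gripper_width: 0.0483
```

Call:
carry_out(
  moves=[
    [0,0,-2,0,0,0,55],
    [0,0,-4,0,0,0,55],
    [0,0,-6,0,0,0,55],
    [0,0,-8,0,0,0,55],
    [0,0,-8,0,0,0,55],
  ],
)

```text
time_s: 7.3
tcp_pos: [0.5079, -0.0506, -0.0144]
eef_rot: [113.0, 90.0, -167.5]
contact_force: [0.3, 0.4, 0.5]
gripper_width: 0.0485
```

There is no contact with the TCP at −14 mm, so the offset is real. Closing now.

Call:
carry_out(
  moves=[
    [0,0,0,0,0,0,0],
    [0,0,0,0,0,0,0],
    [0,0,0,0,0,0,0],
    [0,0,0,0,0,0,0],
    [0,0,0,0,0,0,0],
  ],
  squeeze=40,
)

```text
time_s: 7.8
tcp_pos: [0.508, -0.0506, -0.0141]
eef_rot: [114.0, 90.0, -166.5]
contact_force: [-0.8, 0.3, 0.6]
gripper_width: 0.0216
```

Call:
carry_out(
  moves=[
    [0,0,0,0,0,0,0],
    [0,0,0,0,0,0,0],
    [0,0,0,0,0,0,0],
  ],
)

```text
time_s: 8.1
tcp_pos: [0.508, -0.0506, -0.0141]
eef_rot: [102.5, 90.0, -178.1]
contact_force: [-2.0, 0.9, 2.8]
gripper_width: 0.0216
```

Gripped at 21.6 mm. Next I'll lift, turn to the gap's yaw, and check the side camera's offset against the known tip.

Call:
carry_out(
  moves=[
    [0,0,10,0,0,0,0],
    [0,0,25,0,0,0,0],
    [10,10,40,0,0,0.1,0],
    [30,30,40,0,0,0.2,0],
    [41,40,40,0,0,0.297,0],
  ],
)

```text
time_s: 8.6
tcp_pos: [0.5514, -0.0094, 0.0275]
eef_rot: [-83.9, 89.8, 12.9]
contact_force: [-0.3, 0.6, -1.6]
gripper_width: 0.0218
```

Call:
carry_out(
  moves=[
    [0,0,0,0,0,0,0],
    [0,0,0,0,0,0,0],
  ],
)

```text
time_s: 8.8
tcp_pos: [0.5488, -0.0105, 0.0259]
eef_rot: [78.8, 90.0, 175.2]
contact_force: [0.2, -0.3, -1.6]
gripper_width: 0.0215
```

Run:
```python
from h import *
T=tool();print(T)
print("side meas of tip on mat (wrist said .5343 .0968)",w("side",236.4,253,.016))
a=np.radians(T[2]-90+.1);t=T[1][:2]+.1465*np.array([np.cos(a),np.sin(a)]);print("tip pred",t,px("side",[*t,T[1][2]+.0156],None))
s=r.capture("side");t=r.capture("top")
cv2.imwrite("pics/s7.png",s)
m=np.zeros((600,800,3),np.uint8)
m[:,:400]=cv2.resize(s[220:340,200:280],(400,600),interpolation=cv2.INTER_CUBIC);m[:300,400:]=cv2.resize(t[100:250,150:350],(400,300));
w_=r.capture("wrist");m[300:,400:]=cv2.resize(w_,(400,300))
cv2.imwrite("pics/m7.png",m)
```

```text
(8.8, array([ 0.5488, -0.0105,  0.0259]), np.float64(-173.62), array([-0.,  0., -1.]), array([ 0.2, -0.3, -1.6]), 0.0215)
side meas of tip on mat (wrist said .5343 .0968) [0.53185046 0.09909481 0.016     ]
tip pred [0.53226654 0.13506406] [236.58650054 262.28643377]
```

View pics/m7.png

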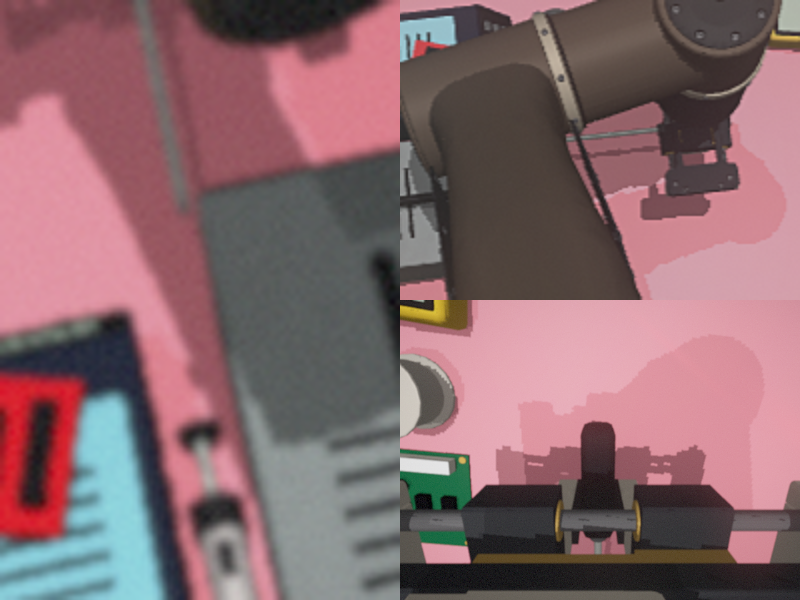

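The side crop shows the hook end at native (236.6,261.4), against a prediction of (236.6,262.3), and the knob at (239.6,307). The pick is level and aligned with the gap. Next I'll bring the hook in over the neck.

Call:
carry_out(
  moves=[
    [0,20,0,0,0,0,0],
    [0,45,0,0,0,0,0],
    [0,70,0,0,0,0,0],
    [0,95,0,0,0,0,0],
    [0,109,0,0,0,0,0],
  ],
)

```text
time_s: 9.45
tcp_pos: [0.5489, 0.0994, 0.026]
eef_rot: [-79.3, 90.0, 17.2]
contact_force: [0.1, 0.6, -0.6]
gripper_width: 0.0217
```

Call:
carry_out(
  moves=[
    [0,0,0,0,0,0,0],
    [0,0,0,0,0,0,0],
  ],
)

```text
time_s: 9.65
tcp_pos: [0.5487, 0.0981, 0.0258]
eef_rot: [109.2, 90.0, -154.4]
contact_force: [-0.3, -0.4, -0.5]
gripper_width: 0.0215
```

Run:
```python
from h import *
T=tool();print(T)
a=np.radians(T[2]-90+.1);d=np.array([np.cos(a),np.sin(a)]);t=T[1][:2]+.1465*d;tz=T[1][2]+.0159
print("tip",t,tz,"px lower end",px("side",[*t,tz]),"bend outer top",px("side",[*(t+.003*d),tz+.0175]))
s=r.capture("side");cv2.imwrite("pics/s8.png",s)
cv2.imwrite("pics/m8.png",cv2.resize(s[250:340,215:275],(480,720)[:2] if 0 else (400,600),interpolation=cv2.INTER_CUBIC))
```

```text
(9.65, array([0.5487, 0.0981, 0.0258]), np.float64(-173.53), array([-0., -0., -1.]), array([-0.3, -0.4, -0.5]), 0.0215)
tip [0.53193791 0.24363791] 0.0417 px lower end [240.49621149 307.10138164] bend outer top [240.22203155 305.6783109 ]
```

View pics/m8.png

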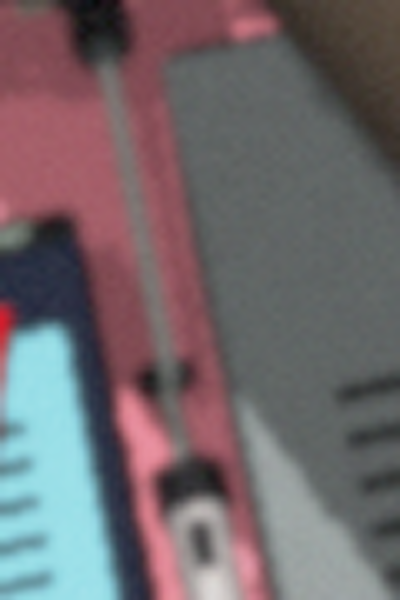

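The view shows the shaft running over the knob (crop (165,378)) and aligned with the rod, as predicted. I'll go 3 mm deeper, then lower in small steps while watching the force.

Call:
carry_out(
  moves=[
    [0,3,0,0,0,0,0],
    [0,3,-8,0,0,0,0],
    [0,3,-14,0,0,0,0],
    [0,3,-18,0,0,0,0],
    [0,3,-18,0,0,0,0],
  ],
)

```text
time_s: 10.2
tcp_pos: [0.5485, 0.1009, 0.0068]
eef_rot: [111.1, 89.9, -152.5]
contact_force: [0.1, 0.4, -1.5]
gripper_width: 0.0219
```

Call:
carry_out(
  moves=[
    [0,0,-2,0,0,0,0],
    [0,0,-3,0,0,0,0],
    [0,0,-3,0,0,0,0],
  ],
)

```text
time_s: 10.5
tcp_pos: [0.5491, 0.1014, 0.0048]
eef_rot: [150.7, 90.0, -112.8]
contact_force: [0.3, 0.1, -1.6]
gripper_width: 0.0213
```

Call:
carry_out(
  moves=[
    [0,0,-2,0,0,0,0],
    [0,0,-4,0,0,0,0],
    [0,0,-4,0,0,0,0],
  ],
)

```text
time_s: 10.8
tcp_pos: [0.5489, 0.1013, 0.0005]
eef_rot: [105.4, 90.0, -158.2]
contact_force: [0.4, -0.2, -0.9]
gripper_width: 0.0219
```

Run:
```python
from h import *
T=tool();print(T)
a=np.radians(T[2]-90+.1);d=np.array([np.cos(a),np.sin(a)]);t=T[1][:2]+.1465*d;print("tip",t,T[1][2]+.0159)
cv2.imwrite("pics/s9.png",r.capture("side"))
```

```text
(10.8, array([5.489e-01, 1.013e-01, 5.000e-04]), np.float64(-173.53), array([-0., -0., -1.]), array([ 0.4, -0.2, -0.9]), 0.0219)
tip [0.53213791 0.24683791] 0.0164
```

Call:
carry_out(
  moves=[
    [0.5,-4,0,0,0,0,0],
    [1,-9,0,0,0,0,0],
    [1.5,-14,0,0,0,0,0],
    [2.2,-19,0,0,0,0,0],
    [2.8,-25,0,0,0,0,0],
  ],
)

```text
time_s: 11.35
tcp_pos: [0.5521, 0.076, 0.0009]
eef_rot: [-60.8, 90.0, 35.7]
contact_force: [-0.5, 1.0, -0.4]
gripper_width: 0.0215
```

Run:
```python
from h import *
print(tool())
s=r.capture("side");cv2.imwrite("pics/s10.png",s);o=cv2.imread("pics/s9.png")
# pump shift: match barrel+nozzle template from s9
t=o[318:382,236:262];res=cv2.matchTemplate(s[280:400,225:275],t,cv2.TM_CCOEFF_NORMED);print(cv2.minMaxLoc(res), "orig at (11,38)")
```

```text
(11.35, array([0.5521, 0.076 , 0.0009]), np.float64(-173.53), array([ 0.,  0., -1.]), array([-0.5,  1. , -0.4]), 0.0215)
(-0.36843341588974, 0.8897086977958679, (24, 49), (10, 31)) orig at (11,38)
```

The pump moved with the hook by about 17 mm, as expected. Continuing the drag.

Call:
carry_out(
  moves=[
    [1.1,-10,0,0,0,0,0],
    [2.2,-20,0,0,0,0,0],
    [3.4,-30,0,0,0,0,0],
    [4.5,-40,0,0,0,0,0],
    [5.6,-50,0,0,0,0,0],
  ],
)

```text
time_s: 11.9
tcp_pos: [0.5576, 0.0254, 0.0008]
eef_rot: [96.8, 90.0, -166.7]
contact_force: [0.0, 0.7, -0.4]
gripper_width: 0.0217
```

Call:
carry_out(
  moves=[
    [1.1,-10,0,0,0,0,0],
    [2.2,-20,0,0,0,0,0],
    [3.4,-30,0,0,0,0,0],
    [4.5,-40,0,0,0,0,0],
    [5.6,-50,0,0,0,0,0],
  ],
)

```text
time_s: 12.4
tcp_pos: [0.5632, -0.0244, 0.0008]
eef_rot: [-55.6, 90.0, 40.8]
contact_force: [0.3, 0.0, -0.6]
gripper_width: 0.0219
```

Run:
```python
from h import *
print(tool())
s=r.capture("side");cv2.imwrite("pics/s11.png",s);o=cv2.imread("pics/s9.png")
t=o[318:382,236:262];res=cv2.matchTemplate(s[230:400,215:275],t,cv2.TM_CCOEFF_NORMED);m=cv2.minMaxLoc(res);print(m[1],m[3],"shift",m[3][0]-21,m[3][1]-88)
```

```text
(12.4, array([ 0.5632, -0.0244,  0.0008]), np.float64(-173.53), array([ 0.,  0., -1.]), array([ 0.3,  0. , -0.6]), 0.0219)
0.7600672841072083 (21, 88) shift 0 0
```

Run:
```python
import cv2,numpy as np
for n in("s10","s11"):
    s=cv2.imread(f"pics/{n}.png").astype(int);print(n)
    for y in range(226,386,4):
        row=s[y,220:270];red=row[:,2]-row[:,1];g=row.sum(1)//3
        print(y,''.join('p' if a>30 else('#' if b<75 else('W' if b>150 else 'o')) for a,b in zip(red,g)))
```

```text
s10
226 oooooooooooo#############o##oooooooooooooooooooooo
230 ooooooo######################ooooooooooooooooooooo
234 ##############################o##o#ooooooooooooooo
238 ####################################oooooooooooooo
242 ################oooppppp###############ooooooooooo
246 o############pppppppppppppp##############o##oooooo
250 ppppp########pppppppppppppppppp##############ooooo
254 pppppp#######pppppppppppppppppppp#############ooo#
258 pppppppppooopppppppppoooooooooooooo###############
262 ppppppppppooopppppppoooooooooooooooooo############
266 pppppppppppoooppppppooooooooooooooooooooo#########
270 ppppppppppppoopppppppooooooooooooooooooooooo######
274 ppppppppppppooopppppppooooooooooooooooooooooooo###
278 pppppppppppppooopppppppooooooooooooooooooooooooooo
282 ppppppppppppppoooppppppooooooooooooooooooooooooooo
286 #######ppppppppoooppppppoooooooooooooooooooooooooo
290 ########ppppppppoooppppppooooooooooooooooooooooooo
294 #########pppppppooooppppppoooooooooooooooooooooooo
298 ooooo#####ppppp##ooo##pppppooooooooooooooooooooooo
302 WWWWWoo###pppppp##oooppppppoooooooooooooooooooo
[... 2607 characters left out ...]
Woo####ppppppppppppppppppooooooooooooooo
338 WWWWWWWWWWWWoo####ppppppppppppppppppoooooooooooooo
342 oooWWWWWWWWWWoo###pppppppppppppppppppooooooooooooo
346 WWWWWWWWWWWWWWo####pppppppppppppppppppoooooooWoWoW
350 WWWWWWWWWWWWWWoo####ppppppppppppppppppoooooooWoooW
354 WWWWWWWWWWWWWWWoo####ppppppppppppppppppooooooooooo
358 Wooooooo#############pppppppppppppppppppoooooooooo
362 ######################pppppppppppppppppppoooooWooo
366 #######################pppppppppppppppppppooooWWWW
370 ########################pppppppppppppppppppooooWoW
374 #############pppppppppppppppppppppppppppppppoooooo
378 pppppppppppppppppppppppppppppppppppppppppppppo####
382 pppppppppppppppppppppppppppppppppppppppppppppo####
```

The pump is still on the hook, with its knob at row 261 and nozzle at row 324. About 110 mm remains.

Call:
carry_out(
  moves=[
    [1.1,-10,0,0,0,0,0],
    [2.2,-20,0,0,0,0,0],
    [3.4,-30,0,0,0,0,0],
    [4.5,-40,0,0,0,0,0],
    [5.6,-50,0,0,0,0,0],
  ],
)

```text
time_s: 12.95
tcp_pos: [0.5688, -0.0744, 0.0008]
eef_rot: [10.6, 90.0, 107.0]
contact_force: [-0.2, -0.0, -0.8]
gripper_width: 0.0216
```

Call:
carry_out(
  moves=[
    [1.1,-10,0,0,0,0,0],
    [2.2,-20,0,0,0,0,0],
    [3.4,-30,0,0,0,0,0],
    [4.5,-40,0,0,0,0,0],
    [5.6,-50,0,0,0,0,0],
  ],
)

```text
time_s: 13.45
tcp_pos: [0.5744, -0.1244, 0.0008]
eef_rot: [145.0, 90.0, -118.5]
contact_force: [-0.7, 0.2, -0.6]
gripper_width: 0.022
```

Call:
carry_out(
  moves=[
    [1.1,-8,0,0,0,0,0],
    [1.8,-15,0,0,0,0,0],
    [2.6,-20,0,0,0,0,0],
    [2.6,-21,0,0,0,0,0],
    [2.6,-21,0,0,0,0,0],
  ],
)

```text
time_s: 13.95
tcp_pos: [0.5769, -0.1447, 0.0008]
eef_rot: [118.8, 90.0, -144.7]
contact_force: [0.7, 0.3, -1.0]
gripper_width: 0.0217
```

Run:
```python
from h import *
print(tool())
s=r.capture("side");cv2.imwrite("pics/s12.png",s);s=s.astype(int)
for y in range(176,300,3):
    row=s[y,205:265];red=row[:,2]-row[:,1];g=row.sum(1)//3
    print(y,''.join('p' if a>30 else('#' if b<75 else('W' if b>150 else 'o')) for a,b in zip(red,g)))
```

```text
(13.95, array([ 0.5769, -0.1447,  0.0008]), np.float64(-173.54), array([-0., -0., -1.]), array([ 0.7,  0.3, -1. ]), 0.0217)
176 #############ppppppppppppppppppppppppppppppppppppppppppppppp
179 ppppp####o##pppppppppppppppppppppppppppppppppppppppppppppppp
182 ppppppppoooopppppppppppppppppppppppppppppppppppppppppppppppp
185 pppppppppooopppppppppppppppppppppppppppppppppppppppppppppppp
188 ppppppppppoooppppppppppppppppppppppppppppppppppppppppppppppp
191 ppppppppppoooopppppppppppppppppppppppppppppppppppppppppppppp
194 pppppppppppooopppppppppppppppppppppppppppppppppppppppppppppp
197 ppppppppppppoooppppppppppppppppppppppppppppppppppppppppppppp
200 ppppppppppppoooppppppppppppppppppppppppppppppppppppppppppppp
203 pppppppppppppooopppppppppppppppppppppppppppppppppppppppppppp
206 ppppppppppppppoooppppppppppppppppppppppppppppppppppppppppppp
209 ppppppppppppppoooppppppppppppppppppppppppppppppppppppppppppp
212 pppppppppppppppooopppppppppppppppppppppppppppppppppppppppppp
215 pppppppppppppp#ooo##pppppppppppppppppppppppppppppppppppppppp
218 ppppppppppppp#######pppppppppppppppppppppppppppppppppppppppp
2
[... 1053 characters left out ...]
ppppppppppppppppooooopppppoooooooooooooooooooooooo
272 ppppppppppppppppppppppppppppooopppppoooooooooooooooooooooooo
275 pppppppppppppppppppppppppppppppppppppooooooooooooooooooooooo
278 pppppppppppppppppppppppppppppppppppppooooooooooooooooooooooo
281 ppppppppppppppppppppppppppppppppppppppoooooooooooooooooooooo
284 pppppppooooooo#######pppppppppppppppppoooooooooooooooooooooo
287 ooooooooo#############pppppppppppppppppooooooooooooooooooooo
290 #######################pppppppppppppppppoooooooooooooooooooo
293 #######################ppppppppppppppppppooooooooooooooooooo
296 pppppppppppp############pppppppppppppppppooooooooooooooooooo
299 ppppppppppppooooooooo###ppppppppppppppppppoooooooooooooooooo
```

Run:
```python
from h import *
n=w("side",234.5,273.5,.012);k=w("side",221.5,217.3,.016);c1=w("side",205+19.5,229,.018);c2=w("side",205+26.5,258.5,.018)
g=np.array([.5375,.1772]);a=np.radians(96.3);u=np.array([np.cos(a),np.sin(a)])
d=(n-k)[:2];print(n,k,c1,c2,np.linalg.norm(d),"yaw",np.degrees(np.arctan2(d[1],d[0])),np.degrees(np.arctan2(*(c2-c1)[[1,0]])),"nozzle gap x",(n[:2]-g)@u,"mid",n[:2]-.0825*d/np.linalg.norm(d),k[:2]+.078*d/np.linalg.norm(d))
```

```text
[0.54047261 0.14957133 0.012     ] [ 0.56123045 -0.00309266  0.016     ] [0.55581287 0.03186402 0.018     ] [0.54441727 0.11304843 0.018     ] 0.15406876141751097 yaw 97.74306751792368 97.99021797008486 nozzle gap x -0.02778801325653082 mid [0.55158792 0.06782355] [0.55072143 0.07419615]
```

Call:
carry_out(
  moves=[
    [0,4,0,0,0,0,0],
    [0,4,8,0,0,0,0],
    [0,4,22,0,0,0,0],
    [-20,15,35,0,0,0,0],
    [-50,30,35,0,0,0,0],
  ],
)

```text
time_s: 14.5
tcp_pos: [0.5295, -0.1144, 0.0386]
eef_rot: [-98.4, 89.7, -1.9]
contact_force: [-0.5, 1.4, -1.5]
gripper_width: 0.0216
```

Call:
carry_out(
  moves=[
    [-30,15,0,0,0,0,0],
    [-55,30,0,0,0,0,0],
    [-67,35,-10,0,0,0,0],
    [-67,35,-25,0,0,0,0],
    [-67,35,-38,0,0,0,0],
  ],
)

```text
time_s: 15.0
tcp_pos: [0.4607, -0.0789, -0.0009]
eef_rot: [-85.2, 89.8, 11.3]
contact_force: [0.2, -0.3, -0.7]
gripper_width: 0.0219
```

Call:
carry_out(
  moves=[
    [0,0,-4,0,0,0,0],
    [0,0,-8,0,0,0,0],
    [0,0,-11,0,0,0,0],
    [0,0,-11,0,0,0,0],
    [0,0,-11,0,0,0,0],
  ],
)

```text
time_s: 15.5
tcp_pos: [0.4602, -0.0796, -0.0129]
eef_rot: [-92.7, 90.0, 3.7]
contact_force: [-0.2, 0.3, -1.1]
gripper_width: 0.0217
```

Call:
carry_out(
  moves=[
    [0,0,-0.8,0,0,0,0],
    [0,0,-1.3,0,0,0,0],
    [0,0,-1.3,0,0,0,0],
    [0,0,-1.3,0,0,0,0],
  ],
)

```text
time_s: 15.9
tcp_pos: [0.4601, -0.0796, -0.0142]
eef_rot: [-94.8, 90.0, 1.7]
contact_force: [-1.1, 0.9, 4.6]
gripper_width: 0.0216
```

Call:
carry_out(
  moves=[
    [0,0,0,0,0,0,30],
    [0,0,0,0,0,0,45],
    [0,0,0,0,0,0,55],
    [0,0,0,0,0,0,55],
    [0,0,0,0,0,0,55],
  ],
)

```text
time_s: 16.4
tcp_pos: [0.4599, -0.0796, -0.0145]
eef_rot: [96.9, 90.0, -166.6]
contact_force: [-0.2, 0.4, 0.1]
gripper_width: 0.0474
```

Call:
carry_out(
  moves=[
    [0,0,15,0,0,0,55],
    [0,0,40,0,0,0,55],
    [0,0,80,0,0,0,55],
    [45,75,90,0,0,0.017,55],
    [91,150,90,0,0,0.017,55],
  ],
)

```text
time_s: 16.9
tcp_pos: [0.513, 0.0064, 0.0753]
eef_rot: [-77.5, 89.7, 19.8]
contact_force: [2.0, -0.1, -0.0]
gripper_width: 0.0482
```

Call:
carry_out(
  moves=[
    [0,0,0,0,0,0,55],
    [0,0,0,0,0,0,55],
    [0,0,0,0,0,0,55],
  ],
)

```text
time_s: 17.2
tcp_pos: [0.5106, 0.0053, 0.0724]
eef_rot: [96.1, 89.9, -166.5]
contact_force: [-0.4, 0.2, -0.2]
gripper_width: 0.0482
```

Run:
```python
from h import *
import pickle
print(tool());P=cam("wrist");im=r.capture("wrist");pickle.dump(P,open("P3.pkl","wb"));cv2.imwrite("pics/w13.png",im)
for X in([.56,-.003,.012],[.551,.07,.022],[.5405,.15,.012]): print(px("",X,P))
s=im.astype(int)
for y in range(100,400,6):
    row=s[y,200:360:1][::2];red=row[:,2]-row[:,1];g=row.sum(1)//3
    print(y,''.join('p' if a>30 else('#' if b<60 else('W' if b>150 else 'o')) for a,b in zip(red,g)))
```

```text
(17.2, array([0.5106, 0.0053, 0.0724]), np.float64(-172.56), array([-0.001, -0.   , -1.   ]), array([-0.4,  0.2, -0.2]), 0.0482)
[215.29972115 199.21733941]
[217.30099061 292.9049842 ]
[223.86308424 367.45749414]
100 pppppppppppppppppppppppppppppppppppppppppppppppppppppppppppppppppppppppppppoopo#
106 pppppppppppppppppppppppppppppppppppppppppppppppppppppppppppppppppppppppppppo##oo
112 ppppppppppppppppppppppppppppppppppppppppppppppppppppppppppppppppppppppppppooo##o
118 ppppppppppppppppppppppppppppppppppppppppppppppppppppppppppppppppppppppppppoo##p#
124 ppppppppppppppppppppppppppppppppppppppppppppppppppppppppppppppppppppppppppoopooo
130 pppppppppppppppppppppppppppppppppppppppppppppppppppppppppppppppppppppppppoo#p#o#
136 ppppppppppppppppppppppppppppppppppppppppppppppppppppppppppppppppppppppppppop#o#o
142 ppppppppppppppppppppppppppppppppppppppppppppppppppppppppppppppppppppppppppppp#oo
148 pppppppppppppppppppppppppppppppppppppppppppppppppppppppppppppppppppppppppp###p#o
154 ppppppppppppppppppppppppppppppppppppppppppppppppppppppppppppppppppppppppppppp##p
160 ppppppppppppppppppppppppppppppppp
[... 2662 characters left out ...]
ppppppppppppppoooooo
352 oopppppWWWWWWWpppppppppppppppppppppppppppppppppppppppppppppppppppppppppppppooooo
358 ooooooooooo#oo#ooooooooooooooo#ooooooooooooooooooooooooooooooooooooooooooooooo##
364 ooooooooooooooooooooo#ooooooooooooooooooooooooooooooooooooo#oooo#oooooo##oooo#oo
370 ################################################################################
376 ################################################################################
382 ################################################################################
388 ################################################################################
394 ################################################################################
```

Call:
carry_out(
  moves=[
    [20,30,0,0,0,0,55],
    [40,60,0,0,0,0,55],
    [41,63,0,0,0,0,55],
    [41,63,0,0,0,0,55],
    [41,63,0,0,0,0,55],
  ],
)

```text
time_s: 17.75
tcp_pos: [0.5515, 0.0676, 0.0726]
eef_rot: [98.9, 89.9, -163.7]
contact_force: [-0.9, -1.0, -0.0]
gripper_width: 0.0483
```

Run:
```python
from h import *
import pickle
print(tool());P=cam("wrist");im=r.capture("wrist");pickle.dump(P,open("P3.pkl","wb"));cv2.imwrite("pics/w14.png",im)
for X in([.56,-.003,.012],[.551,.07,.022],[.5405,.15,.012]): print(px("",X,P))
s=im.astype(int)
for y in range(80,370,6):
    row=s[y,220:340];red=row[:,2]-row[:,1];g=row.sum(1)//3
    print(y,''.join('p' if a>30 else('#' if b<60 else('W' if b>150 else 'o')) for a,b in zip(red,g)))
```

```text
(17.75, array([0.5515, 0.0676, 0.0726]), np.float64(-172.6), array([-0.001, -0.   , -1.   ]), array([-0.9, -1. , -0. ]), 0.0483)
[280.50295714 121.40376846]
[279.54433203 225.06795339]
[279.18281672 312.01767304]
80 pppppppppppppppppppppppppppppppppppppppppppppppppppppppppppppppppppppppppppppppppppppppppppppppppppppppppppppppppppppppp
86 pppppppppppppppppppppppppppppppppppppppppppppppppppppppppppppppppppppppppppppppppppppppppppppppppppppppppppppppppppppppp
92 pppppppppppppppppppppppppppppppppppppppppppppppppppppppppppppppppppppppppppppppppppppppppppppppppppppppppppppppppppppppp
98 pppppppppppppppppppppppppppppppppppppppppppppppppppppppppppppppppppppppppppppppppppppppppppppppppppppppppppppppppppppppp
104 pppppppppppppppppppppppppppppppppppppppppppppppppppppppppppppppppppppppppppppppppppppppppppppppppppppppppppppppppppppppp
110 pppppppppppppppppppppppppppppppppppppppppppppppppppppppppppppppppppppppppppppppppppppppppppppppppppppppppppppppppppppppp
116 pppppppppppppppppppppppppppppppppppppppppppppppooooopoopoppppppppppppppppppppppppppppppppppppppppppppppppppppppppppppppp
122 pppppppppppp
[... 4533 characters left out ...]
pppppppppppppppppppppppppppppppppppppppppppppppppppppppppppppppppppppppp###
344 ##############################pppppppppppppppppppppppppppppppppppppppppppoooo##########################ooooooo##########
350 ###############################ppppppppppppppppppppppppppppppppppppppppppoooo##########################ooooooo##########
356 oooooooooooooo##o##ooo#####o#o#oopopoopopoppppoooooooppppppppppppppppppoooooooooo#o#o#oo#oo##oo#o#o#o###o#o###ooo##o#o#o
362 oooooooooooooo#oooooooooooooooo#oooooooooooooooooooooooooooooooooooooooooooooooooooooooooooooooooooooooooooooooooooooooo
368 ########################################################################################################################
```

Run:
```python
from h import *
import pickle
P=pickle.load(open("P3.pkl","rb"))
a=w("",275.5,186.5,.022,P);b=w("",276.5,267,.022,P);d=b-a;print(a,b,np.linalg.norm(d),"mid",a+d*30/65,"yaw",np.degrees(np.arctan2(d[1],d[0])))
```

```text
[0.55771707 0.04152046 0.022     ] [0.54878928 0.10411143 0.022     ] 0.06322447946559669 mid [0.55359655 0.0704086  0.022     ] yaw 98.11775069672898
```

Call:
carry_out(
  moves=[
    [1.5,3,-30,0,0,0.01,55],
    [1.5,3,-55,0,0,0.01,55],
    [1.5,3,-75,0,0,0.01,55],
    [1.5,3,-87,0,0,0.01,55],
    [1.5,3,-87,0,0,0.01,55],
  ],
)

```text
time_s: 18.3
tcp_pos: [0.5527, 0.0706, -0.0154]
eef_rot: [106.7, 89.8, -155.3]
contact_force: [-0.2, -0.2, 0.4]
gripper_width: 0.0482
```

Call:
carry_out(
  moves=[
    [0,0,-1.5,0,0,0,55],
    [0,0,-3,0,0,0,55],
    [0,0,-3,0,0,0,55],
  ],
)

```text
time_s: 18.6
tcp_pos: [0.5545, 0.0719, -0.0163]
eef_rot: [-72.4, 89.9, 25.6]
contact_force: [0.7, 0.4, 0.3]
gripper_width: 0.0482
```

Call:
carry_out(
  moves=[
    [0,0,-1,0,0,0,55],
    [0,0,-2,0,0,0,55],
    [0,0,-2,0,0,0,55],
  ],
)

```text
time_s: 18.9
tcp_pos: [0.554, 0.0717, -0.019]
eef_rot: [-58.2, 90.0, 39.8]
contact_force: [-0.4, 0.5, -0.0]
gripper_width: 0.0477
```

No contact at −19 mm. Closing gently on the barrel.

Call:
carry_out(
  moves=[
    [0,0,0,0,0,0,0],
    [0,0,0,0,0,0,0],
    [0,0,0,0,0,0,0],
    [0,0,0,0,0,0,0],
    [0,0,0,0,0,0,0],
  ],
  squeeze=20,
)

```text
time_s: 19.4
tcp_pos: [0.5539, 0.0716, -0.0191]
eef_rot: [106.2, 90.0, -155.8]
contact_force: [-0.4, 0.6, 1.2]
gripper_width: 0.0195
```

Call:
carry_out(
  moves=[
    [0,0,0,0,0,0,0],
    [0,0,4,0,0,0,0],
    [0,0,10,0,0,0,0],
    [0,0,20,0,0,0,0],
    [0,0,30,0,0,0,0],
  ],
)

```text
time_s: 19.9
tcp_pos: [0.5542, 0.0718, 0.012]
eef_rot: [-77.2, 90.0, 20.8]
contact_force: [0.1, 0.7, -0.2]
gripper_width: 0.0196
```

Call:
carry_out(
  moves=[
    [0,0,40,0,0,0,0],
    [0,-10,80,0,0,-0.1,0],
    [-10,-50,80,0,0,-0.24,0],
    [-20,-90,80,0,0,-0.38,0],
    [-25,-135,80,0,0,-0.52,0],
  ],
)

```text
time_s: 20.4
tcp_pos: [0.5286, -0.064, 0.0926]
eef_rot: [-50.2, 89.9, 17.8]
contact_force: [1.1, -0.5, -1.1]
gripper_width: 0.0195
```

Call:
carry_out(
  moves=[
    [-5,-45,0,0,0,-0.14,0],
    [-10,-90,0,0,0,-0.28,0],
    [-15,-135,0,0,0,-0.42,0],
    [-20,-180,0,0,0,-0.56,0],
    [-25,-225,0,0,0,-0.7,0],
  ],
)

```text
time_s: 20.9
tcp_pos: [0.5038, -0.2902, 0.0922]
eef_rot: [-40.9, 89.9, -13.1]
contact_force: [0.9, 0.7, -1.0]
gripper_width: 0.0191
```

Call:
carry_out(
  moves=[
    [0,-20,0,0,0,-0.14,0],
    [-1,-40,0,0,0,-0.28,0],
    [-1,-40,0,0,0,-0.326,0],
    [-1,-40,0,0,0,-0.326,0],
    [-1,-40,0,0,0,-0.326,0],
  ],
)

```text
time_s: 21.4
tcp_pos: [0.503, -0.3282, 0.0916]
eef_rot: [-18.9, 90.0, -9.4]
contact_force: [-0.1, 0.3, -1.0]
gripper_width: 0.019
```

Run:
```python
from h import *
print(tool());P=cam("wrist");im=r.capture("wrist");s=r.capture("side");t=r.capture("top")
for n,i in(("w15",im),("s15",s),("t15",t)): cv2.imwrite(f"pics/{n}.png",i)
import pickle;pickle.dump(P,open("P4.pkl","wb"))
m=np.zeros((600,800,3),np.uint8);m[:,:]=cv2.resize(im,(800,600))
a=np.radians(9.4);e=np.array([np.cos(a),np.sin(a)]);f=np.array([-e[1],e[0]]);c=np.array([.503,-.3285])
q=[px("",[*(c+i*e+j*f),.03],P)*(800/560) for i,j in((-.115,-.0475),(.115,-.0475),(.115,.0475),(-.115,.0475))]
print(np.round(q));cv2.polylines(m,[np.int32(q)],True,(0,255,0),1)
m[:160,:200]=cv2.resize(s[80:180,170:295],(200,160))
cv2.imwrite("pics/m15.png",m)
```

```text
(21.4, array([ 0.503 , -0.3282,  0.0916]), np.float64(99.53), array([ 0.001, -0.   , -1.   ]), array([-0.1,  0.3, -1. ]), 0.019)
[[295.  68.]
 [317. 485.]
 [474. 486.]
 [500.  69.]]
```

View pics/m15.png

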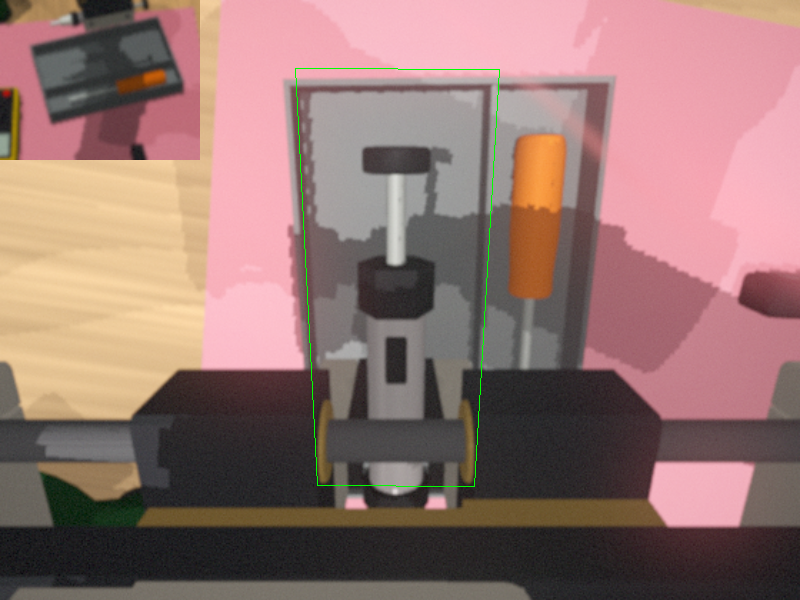

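The pump hangs level and nearly centred. The real bay sits about 6 mm further along x and 3 mm to the left of the overlay, so I'll correct for that and lower.

Call:
carry_out(
  moves=[
    [6,-2,-30,0,0,0,0],
    [6,-2,-60,0,0,0,0],
    [6,-2,-80,0,0,0,0],
    [6,-2,-95,0,0,0,0],
    [6,-2,-102,0,0,0,0],
  ],
)

```text
time_s: 22.05
tcp_pos: [0.5083, -0.3296, -0.0125]
eef_rot: [152.3, 89.9, 161.8]
contact_force: [-0.2, 0.3, -1.8]
gripper_width: 0.0193
```

Call:
carry_out(
  moves=[
    [0,0,-2,0,0,0,0],
    [0,0,-4,0,0,0,0],
    [0,0,-5.5,0,0,0,0],
    [0,0,-5.5,0,0,0,0],
    [0,0,-5.5,0,0,0,0],
  ],
)

```text
time_s: 22.55
tcp_pos: [0.5093, -0.3304, -0.016]
eef_rot: [-25.0, 90.0, -15.6]
contact_force: [1.1, -0.3, -1.4]
gripper_width: 0.0195
```

Call:
carry_out(
  moves=[
    [0,0,-0.7,0,0,0,0],
    [0,0,-1.2,0,0,0,0],
    [0,0,-1.2,0,0,0,0],
  ],
)

```text
time_s: 22.85
tcp_pos: [0.5093, -0.3304, -0.0162]
eef_rot: [-40.1, 89.9, -30.6]
contact_force: [-2.5, 2.9, 12.0]
gripper_width: 0.0194
```

Call:
carry_out(
  moves=[
    [0,0,0,0,0,0,28],
    [0,0,0,0,0,0,35],
    [0,0,0,0,0,0,40],
    [0,0,0,0,0,0,40],
    [0,0,0,0,0,0,40],
  ],
)

```text
time_s: 23.35
tcp_pos: [0.5089, -0.3303, -0.0179]
eef_rot: [153.6, 90.0, 163.0]
contact_force: [-0.9, -1.0, 0.5]
gripper_width: 0.035
```

Call:
carry_out(
  moves=[
    [0,0,10,0,0,0,40],
    [0,0,30,0,0,0,40],
    [0,0,70,0,0,0,40],
    [0,0,110,0,0,0,40],
    [0,0,110,0,0,0,40],
  ],
)

```text
time_s: 23.85
tcp_pos: [0.5126, -0.3319, 0.0991]
eef_rot: [-33.5, 89.4, -24.0]
contact_force: [1.2, -0.2, 0.0]
gripper_width: 0.0352
```

Run:
```python
from h import *
print(tool());P=cam("wrist");im=r.capture("wrist");s=r.capture("side");t=r.capture("top")
for n,i in(("w16",im),("s16",s),("t16",t)): cv2.imwrite(f"pics/{n}.png",i)
def show(s,y0,y1,dy,x0,x1,dx=1):
  s=s.astype(int)
  for y in range(y0,y1,dy):
    row=s[y,x0:x1:dx];red=row[:,2]-row[:,1];g=row.sum(1)//3
    print(y,''.join('p' if a>30 else('#' if b<60 else('W' if b>150 else 'o')) for a,b in zip(red,g)))
show(im,40,380,12,170,360,2)
print("side pick");show(s,160,265,5,215,290)
```

```text
(23.85, array([ 0.5126, -0.3319,  0.0991]), np.float64(99.51), array([ 0.009, -0.004, -1.   ]), array([ 1.2, -0.2,  0. ]), 0.0352)
40 ppppppppppppppppppppppppppppppppppppppppppppppppppppppppppppppppppppppppppppppppppppppppppppppp
52 ppppppppppppppppppppWoppppppooooWooooooooWooooWWWWooooWWWWooWWWWWWooWWWWWWWWWWWWWWWWWWWooooWWWW
64 ppppppppppppppppppppWWppooooWWWWWWWWWWWWWWWWWWWWWWWWWWWWWWWWWWWWWWWWWWWWWWWWWWWWWWWWWWWooooWWWW
76 pppppppppppppppppppppWoppoooWWWWWWWWWWWWWWWWWWWWWWWWWWWWWWWWWWWWWWWWWWWWWWWWWWWWWWWWWWWooooWWWW
88 pppppppppppppppppppppWoppooooWWWWWWWWWWWWWWWWWWWWWWWWWWWWWWWWWWWWWWWWWWWWWWWWWWWWWWWWWooooWWWWW
100 pppppppppppppppppppppWWoppooooWWWWWWWWWWWWWWWWWWWoooooooooooooooWWWWWWWWWWWWWWWWWWWWWWooooWWWWW
112 ppppppppppppppppppppppWoppoooWWWWWWWWWWWWWWWWWWWWWWWWWWWWooWWWWWWWWWWWWWWWWWWWWWWWWWWWooooWWWWW
124 ppppppppppppppppppppppWWopooooWWWWWWWWWWWWWWWWWWWWWWWWWWWooWWWWWWWWWWWWWWWWWWWWWWWWWWoooooWWWWW
136 ppppppppppppppppppppppWWopooooWWWWWWWWWWWWWWWWWWWWWWWWWWWooWWWWWWWWWWWWWWWWWWWWWWWWWWoooooWoooo
148 pppppppppppppppppppppppWopoooooWWWWWWWWWWWWWWWWoo##o#ooooo#####ooWWWWW
[... 2915 characters left out ...]
ppppppppppppppppppppppppppppppppppppoooppppppppppppppppppppp
225 pppppppppppppppppppppppppppppppppppppppppppppppppppppoooppppppppppppppppppp
230 ppppppppppppppppppppppppppppppppppppppppppppppppppppppWoppppppppppppppppppp
235 pppppppppppppppppppppppppppppppppppppppppppppppppppppppoooppppppppppppppppp
240 ppppppppppppppppppppppppppppppppppppppppppppppppppppppppppppppppppppppppppp
245 ppppppppppppppppppppppppppppppppppppppppppppppppppppppppppppppppppppppppppp
250 pppppppppppppppppppppppppppppppppppppppppppppppppppppppppppppoooooooooooooo
255 ppppppppppppppppppppppppppppppppppppppooooooooooooooooooooooooooooooooooooo
260 pppppppppppppppppppppppppoooooooooooooooooooooooooooooooooooooooooooooooooo
```

Run:
```python
from h import *
print(tool());P=cam("wrist")
im=cv2.imread("pics/w16.png")
col=im[40:300,170+2*55].astype(int).sum(1)//3
print([(40+i,int(v)) for i,v in enumerate(col)][::4])
k=w("",284,100,.02,P);c=w("",284,166,.024,P);e=w("",270,52,.03,P);print("knob",k,"collar -30 edge",c,"tray end wall",e)
a=np.radians(96.6);d=np.array([np.cos(a),np.sin(a)]);g=np.array([.46,-.078])
for x,z in((-.052,.02),(.028,.02),(.148,.016)): print("pick px side",px("side",[*(g+x*d),z]))
o=cv2.imread("pics/side0.png");s=cv2.imread("pics/s16.png");dd=cv2.absdiff(o,s).max(2)
for n,(x,y,w_,h) in dict(foam=(192,295,25,32),tin=(165,262,28,28),board=(150,222,32,38),reel=(148,187,28,30),meter=(150,134,34,54)).items(): print(n,np.median(dd[y:y+h,x:x+w_]),np.percentile(dd[y:y+h,x:x+w_],95))
```

```text
(24.0, array([ 0.509 , -0.3302,  0.0928]), np.float64(99.43), array([ 0.001,  0.   , -1.   ]), array([-1. ,  0.4, -0.4]), 0.0353)
[(40, 193), (44, 162), (48, 89), (52, 159), (56, 167), (60, 163), (64, 164), (68, 161), (72, 162), (76, 161), (80, 163), (84, 160), (88, 161), (92, 162), (96, 162), (100, 83), (104, 80), (108, 70), (112, 211), (116, 208), (120, 212), (124, 213), (128, 210), (132, 208), (136, 211), (140, 213), (144, 212), (148, 130), (152, 75), (156, 70), (160, 57), (164, 50), (168, 63), (172, 141), (176, 131), (180, 43), (184, 44), (188, 46), (192, 53), (196, 64), (200, 137), (204, 137), (208, 140), (212, 139), (216, 173), (220, 173), (224, 174), (228, 174), (232, 171), (236, 172), (240, 172), (244, 172), (248, 107), (252, 68), (256, 76), (260, 155), (264, 247), (268, 247), (272, 247), (276, 245), (280, 249), (284, 248), (288, 247), (292, 224), (296, 75)]
knob [ 0.42679937 -0.33950458  0.02      ] collar -30 edge [ 0.47344524 -0.33145762  0.024     ] tray end wall [ 0.39853808 -0.35412269  0.03      ]
pick px side [254.72945818 170.97618864]
pick px side [261.29272848 196.23357539]
pick px side [271.95610806 237.9439379 ]
foam 4.0 12.0
tin 3.0 6.849999999999909
board 4.0 11.0
reel 3.0 6.0
meter 3.0 9.0
```

```bash
python3 -c "
from plant import r
print(r.close_job())"
```

```text
the job is handed in; nothing more can be done
None
```

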